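Find the loaded calibration cassette by its weight and slide it home in the loading bay

TASK

One of the three identical blue cassettes holds the steel calibration discs and is clearly heavier than the two empty ones: find it by lifting them a little, and stand any empty one that you lifted back where it was. Keeping it upright, set the loaded cassette down in the front part of the white loading bay, well short of the orange end stop and lengthwise between the rails, then slide it along the bay gently until you feel it butt squarely against the stop, and leave it there. Disturb nothing else on the table.

Things in the scene. Friction and masses are not known exactly. Their poses are not given: they have to be found in the camera images.
- cassette_a: closed opaque blue cassette, 70 (its x) x 48 (its y) x 52 mm high, flat sides, thin black band around it, pale label on top; origin at the centre of its underside, z up; looks the same either way round. Stands on the work surface at any of three spots, its x up to 35 degrees from the robot's x
- cassette_b: looks exactly like cassette_a. One of the three cassettes, any of them, holds steel discs and weighs 0.39 to 0.53 kg in all; the other two hold only a spacer and weigh about 0.12 kg. Nothing outside tells which
- cassette_c: looks exactly like cassette_a; may be the loaded one or an empty one
- bay: fixed white plate 240 (its x) x 100 (its y) x 12 mm; origin at the centre of its underside, on the work surface; its smooth slick top is the floor for the cassette. Two dark rails 6 mm high stand on it along x, 70 mm apart (11 mm to spare each side of a lengthwise cassette). Its open front end, x = -120 mm, faces the robot, within 20 degrees
- stop: fixed rigid end stop on the bay floor: orange block 16 (its x) x 58 (its y) x 30 mm high, brass knob behind. Origin at the bottom middle of its face towards the open front; its x is the bay's x: a cassette that is home has its origin at x = -35 mm. Adjustable: the face is 40 to 70 mm beyond the bay's middle, on its centre line
- reagent: amber bottle, radius 26, 110 mm high; bystander; origin under its centre
- dish: closed glass dish, radius 30, 17 mm high; bystander; origin under its centre
- joystick: white control box 90 x 70 x 35 mm with a black stick to 108 mm high; bystander; origin under its centre
- mouse: black computer mouse 95 x 56 x 29 mm; bystander; origin under its centre
- jar: clear jar with white cap, radius 30, 70 mm high; bystander; origin under its centre

How it is judged:
By the outcome, as a careful person would: the job done as asked, in the order asked, and still so for the second after the job is handed in, with the robot touching nothing.
It also fails if it takes over 69 s, if anything falls off the work surface, if the arm or the gripper's body presses on something with over 40 N, if the wrist force passes 120 N, or if a joint passes its speed limit or range.

ROBOT

A 6-joint arm with a two-finger parallel gripper is mounted at the origin on the work surface. World frame = base frame: x ahead of the robot, y to its left, z up, the work surface at z = 0. Lengths are in m, angles in rad, forces in N, time in s.
With the tool pointing down it reaches from about 0.25 to 0.775 m from the base axis. Payload 8.9 kg.
Tool frame: the origin (TCP) lies midway between the tips of the shut fingers; the grasp point (between the pads) lies 19 mm behind it; z points along the fingers, y is the line along which they close (so a half turn about z gives the same grasp; the last joint's range is limited). The gripper opens to 85 mm and grips with 20 to 120 N. Pads are 22 mm wide; open, the fingers measure 114 mm over their backs; the gripper's body (76 mm by 85 mm) begins 54 mm behind the grasp point. The pads swing forward as they close: fully open they stand 13 mm farther back than shut.
Start: joints at [-1.432, 0.291, -0.153, 1.127, 0, 1.431], TCP at [0.144, -0.505, 0.231] pointing down, gripper open.
Joint ranges: [-2.52, 2.52], [-0.91, 1.74], [-1.3, 1.37], [-1.96, 2.02], [-1.52, 1.47], [-3.14, 3.14]. Speed limits (rad/s): [2.22, 2.22, 2.79, 3.14, 3.14, 3.14].

INTERFACE

Orientations are given as [roll, pitch, yaw] about the fixed x, y, z axes, in that order (R = Rz(yaw) Ry(pitch) Rx(roll)).
In Python, from plant import arm gives the robot as it stands.
- The arm moves only by the tool run_rows, called after ">>>" as a command line: name --argument value ..., lists and objects as JSON in quotes. Schema: {"type":"object","properties":{"increments":{"type":"object","properties":{"aperture":{"type":"array","items":{"type":"number"},"minItems":1,"maxItems":5},"dx":{"type":"array","items":{"type":"number"},"minItems":1,"maxItems":5},"dy":{"type":"array","items":{"type":"number"},"minItems":1,"maxItems":5},"dz":{"type":"array","items":{"type":"number"},"minItems":1,"maxItems":5},"drx":{"type":"array","items":{"type":"number"},"minItems":1,"maxItems":5},"dry":{"type":"array","items":{"type":"number"},"minItems":1,"maxItems":5},"drz":{"type":"array","items":{"type":"number"},"minItems":1,"maxItems":5}},"additionalProperties":false,"required":["aperture","dx","dy","dz","drx","dry","drz"]},"force":{"type":"number"},"only":{"type":"string"},"quiet":{"type":"boolean"},"lines":{"type":"string"}},"required":["increments"],"additionalProperties":false}. increments is an object with one list for each field, all of the same length, 1 to 5, a row being the entries at one place: aperture (the finger opening in m), dx, dy, dz (the shift in fractions of the full range, 1 being 1 m), drx, dry, drz (a rotation vector in parts of the range, where 1.0 means pi/2 rad); each row is the pose to reach, as a shift and turn from the pose commanded when the call began, along the tool's axes at that moment; what a row does not reach only later rows make up. A row lasts 1/10 s, in which the tool goes at most 0.05 m and 0.15 rad, less where a joint would pass 70% of its speed; a pose out of reach is approached as far as the arm can. The fingers move at their own pace and stop on an object; force is the grip in N (left out, the last holds). Time passes only in rows, so rows that do not move let the fingers close. The tool returns the time, the measured TCP pose, the force, the opening and the grip force at its end. only (a regular expression) keeps the lines of the reply that match it, lines (a string "A,B") keeps lines A to B, and quiet returns only ok. Input that does not fit is refused with a message, and nothing moves.
- arm.observe(): the state, without advancing time (a new reading comes with each control period).
- arm.snapshot(name): name is "scene" or "side" or "wrist"; returns the picture (480x640x3 uint8, red, green, blue); there is no depth.
- arm.camera_model(name): a dict with "fx", "fy", "cx", "cy" (pixels), "eye" and "rotation" of the camera in the world; the wrist camera has in their place "hand_eye" (4x4, takes a point from camera to tool coordinates, whose origin is the TCP and whose axes are the flange's). Camera axes: x right, y down, z forward; pixel columns grow to the right and rows downward; lengths in m; the calibration is good to about 2 mm. A picture is of the moment at which its call begins: read the wrist's pose just before it. camera_model takes no time and is no camera call.
- arm.finish_job(): hands the job in; it is judged then, once.
The state is a dict: "time": time; "q": joint angles; "joint_velocities": joint speeds; "effort": joint torques, N m; "eef_pos": TCP position; "ee_rot": TCP orientation; "ft_force": force on the tool from outside, world axes, zero at the start; "torque": the same for the moment, N m; "gripper_width": finger opening in m; "grip_force": force on a finger pad.
Only numpy, scipy, OpenCV 4.12 (cv2) and the standard library are available. Lean on these libraries where they do the work, as an engineer would, in place of code of your own. Each camera call takes 0.05 s, during which the arm holds its last target. There are 200 camera calls.

## Working session

There is one attempt and no reset: what is moved stays moved. The work goes in short steps, Python scripts to look and compute and a tool call to move; the robot and the scene stay as the last step left them, time stands still between calls to the robot, and variables do not carry over. Pictures are saved under pics/ and viewed, at most 10 in all, crops included, and the job is handed in when it is done.

```bash
ls; mkdir -p pics; python3 - <<'E'
from plant import arm
import cv2,numpy as np
np.set_printoptions(precision=4,suppress=True)
s=arm.observe();print(s)
for n in("scene","side","wrist"):
    print(n,arm.camera_model(n))
    cv2.imwrite(f"pics/{n}0.png",arm.snapshot(n)[:,:,::-1])
E
```

```text
pics
plant.py
{'time': 0.0, 'q': array([-1.4323,  0.2913, -0.1541,  1.1267, -0.    ,  1.4315]), 'joint_velocities': array([ 0.0013, -0.001 ,  0.0016,  0.0001, -0.0021,  0.0008]), 'effort': array([ -0.0001, -53.7146,  33.1371,   0.0161,  -0.0003,  -0.    ]), 'eef_pos': array([ 0.1439, -0.5044,  0.2307]), 'ee_rot': array([-3.1403, -0.0002,  0.2778]), 'ft_force': array([-0.3086,  0.3996,  0.1166]), 'torque': array([-0.0253, -0.0589,  0.0176]), 'grip_force': 0.0, 'gripper_width': 0.08534927814635351}
scene {'fx': 532.2094685898687, 'fy': 532.2094685898687, 'cx': 321.1093557730088, 'cy': 244.0437698148409, 'eye': array([ 1.1505, -0.0819,  1.0214]), 'rotation': array([-2.6085,  0.0013,  1.4828])}
side {'fx': 485.4179243953638, 'fy': 485.4179243953638, 'cx': 320.28030271354396, 'cy': 238.58911013355043, 'eye': array([0.0363, 0.7806, 0.6116]), 'rotation': array([-2.082 , -0.0128, -2.5477])}
wrist {'fx': 429.9321247837455, 'fy': 429.9321247837455, 'cx': 323.80442451159405, 'cy': 233.22760301667606, 'hand_eye': array([[-0.0009, -0.9601, -0.2795,  0.0693],
       [ 1.    , -0.0011,  0.0005,  0.0003],
       [-0.0008, -0.2795,  0.9601, -0.142 ],
       [ 0.    ,  0.    ,  0.    ,  1.    ]])}
```

View pics/scene0.png

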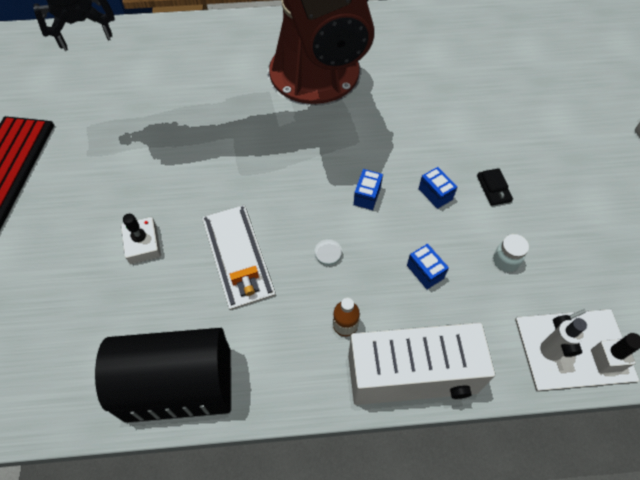

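View pics/side0.png

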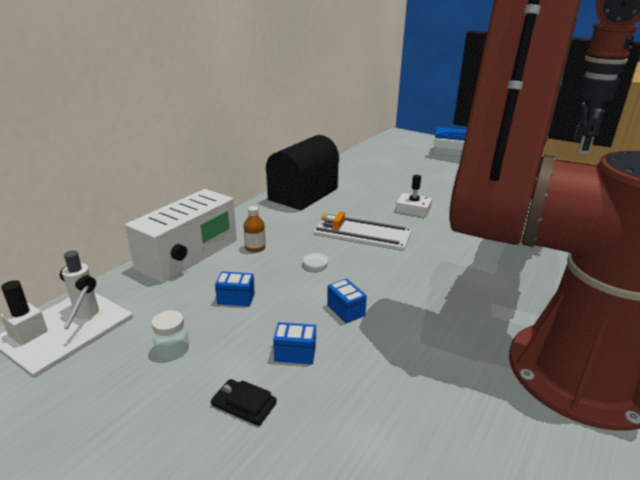

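The scene view shows cassettes at about (368,189), (438,187) and (428,265). The bay is around (238,256), with the orange stop at (243,275). The side view shows the same cassettes at (347,299), (295,342) and (236,288). I'll measure these next.

```bash
cat > h.py <<'E'
import numpy as np,cv2
from scipy.spatial.transform import Rotation as Ro
from plant import arm
np.set_printoptions(precision=4,suppress=True)
def cam(n,s=None):
    m=arm.camera_model(n)
    if n=="wrist":
        T=np.eye(4);T[:3,:3]=Ro.from_euler('xyz',s['ee_rot']).as_matrix();T[:3,3]=s['eef_pos']
        T=T@m['hand_eye'];R,e=T[:3,:3],T[:3,3]
    else: R,e=Ro.from_euler('xyz',m['rotation']).as_matrix(),np.array(m['eye'])
    return m,R,e
def rays(c,uv):
    m,R,e=c;uv=np.atleast_2d(np.asarray(uv,float))
    d=np.c_[(uv[:,0]-m['cx'])/m['fx'],(uv[:,1]-m['cy'])/m['fy'],np.ones(len(uv))]@R.T
    return d
def plane(c,uv,z):
    d=rays(c,uv);return c[2]+d*((z-c[2][2])/d[:,2])[:,None]
def proj(c,P):
    m,R,e=c;p=(np.atleast_2d(P)-e)@R
    return np.c_[p[:,0]/p[:,2]*m['fx']+m['cx'],p[:,1]/p[:,2]*m['fy']+m['cy']]
def tri(c1,u1,c2,u2):
    A,b=[],[]
    for c,u in((c1,u1),(c2,u2)):
        d=rays(c,u)[0];d/=np.linalg.norm(d);P=np.eye(3)-np.outer(d,d);A.append(P);b.append(P@c[2])
    x,_,_,_=np.linalg.lstsq(np.vstack(A),np.hstack(b),rcond=None)
    gap=[np.linalg.norm(P@x-q) for P,q in zip(A,b)]
    return x,max(gap)
def labels(img):
    """pale label pixel groups inside each blue cassette: list of (hull-of-blue, label pixels)"""
    hsv=cv2.cvtColor(img,cv2.COLOR_RGB2HSV)
    blue=cv2.inRange(hsv,(105,130,60),(125,255,255))
    cl=cv2.morphologyEx(blue,cv2.MORPH_CLOSE,np.ones((7,7)))
    out=[]
    for k in cv2.findContours(cl,cv2.RETR_EXTERNAL,cv2.CHAIN_APPROX_NONE)[0]:
        if not 250<cv2.contourArea(k)<60000: continue
        h=cv2.convexHull(k);m=np.zeros(blue.shape,np.uint8);cv2.fillConvexPoly(m,h,255)
        w=cv2.bitwise_and(m,cv2.inRange(hsv,(0,0,150),(180,110,255)))
        v,u=np.nonzero(w)
        if len(u)>30: out.append((h[:,0],np.c_[u,v]))
    return out
E
python3 - <<'E'
from h import *
I={n:cv2.imread(f"pics/{n}0.png")[:,:,::-1].copy() for n in("scene","side")}
C={n:cam(n) for n in I};L={n:labels(I[n]) for n in I}
print("base px",proj(C['scene'],[0,0,0]),proj(C['side'],[0,0,0]))
for h,p in L['scene']:
    c=p.mean(0);best=min(((tri(C['scene'],c,C['side'],q.mean(0)),q) for _,q in L['side']),key=lambda t:t[0][1])
    X=plane(C['scene'],p,0.052)[:,:2];r=cv2.minAreaRect(X.astype(np.float32)*1000)
    Y=plane(C['side'],best[1],0.052)[:,:2];r2=cv2.minAreaRect(Y.astype(np.float32)*1000)
    print(c,len(p),"tri",best[0],"\n  ",r,"\n  ",r2)
# stop top orange, bay corners
for n in I:
    hsv=cv2.cvtColor(I[n],cv2.COLOR_RGB2HSV);m=cv2.inRange(hsv,(8,180,150),(22,255,255));v,u=np.nonzero(m);print(n,"orange",u.min(),u.max(),v.min(),v.max(),len(u))
a=cv2.resize(I['scene'][195:315,190:290],None,fx=4,fy=5*0+4,interpolation=cv2.INTER_CUBIC)
b=cv2.resize(I['side'][205:255,310:420],None,fx=4,fy=4,interpolation=cv2.INTER_CUBIC)
k=cv2.resize(I['scene'][160:220,340:470],None,fx=3,fy=3,interpolation=cv2.INTER_CUBIC)
M=np.zeros((600,800,3),np.uint8);M[:480,:400]=a;M[:200,400:800]=b[:,:400];M[220:400,405:795]=k
cv2.imwrite("pics/m1.png",M[:,:,::-1])
E
```

```text
base px [[314.5024  71.8716]] [[582.8355 371.3115]]
[429.     260.2767] 318 tri (array([0.6402, 0.1876, 0.0521]), np.float64(0.0010546654247097173)) 
   ((637.3416137695312, 185.409423828125), (65.68400573730469, 32.28466796875), 29.66770362854004) 
   ((643.8594970703125, 187.39892578125), (66.68441772460938, 39.609352111816406), 31.389131546020508)
[368.272 182.44 ] 250 tri (array([0.4299, 0.0889, 0.0521]), np.float64(0.0015043595411781865)) 
   ((424.5735168457031, 87.38710021972656), (39.086517333984375, 67.52125549316406), 61.53736114501953) 
   ((430.0226745605469, 87.30305480957031), (39.587100982666016, 64.74417877197266), 66.28050231933594)
[439.3455 180.4553] 246 tri (array([0.4389, 0.2504, 0.0528]), np.float64(0.0014297889501442755)) 
   ((435.87249755859375, 246.91024780273438), (65.34960174560547, 34.09437561035156), 29.13861846923828) 
   ((442.57281494140625, 249.10910034179688), (65.78446197509766, 39.54728698730469), 28.581815719604492)
scene orange 230 256 267 292 196
side orange 323 343 212 221 61
```

View pics/m1.png

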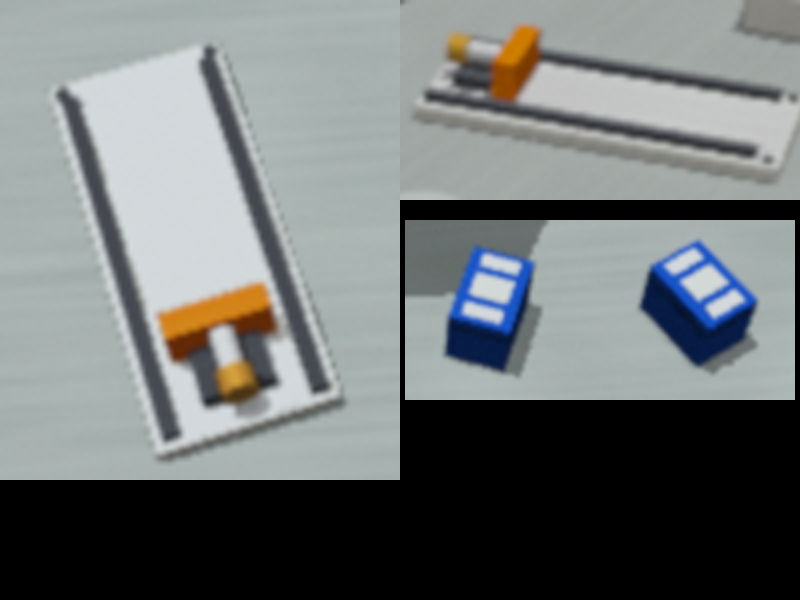

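The crop shows the bay's plate corners, the rails and the orange stop clearly. The cassettes' long axes run along their three-part labels. I'll compute the bay from both views, plus the moves to a look pose above the cassettes.

```bash
cat >> h.py <<'E'
def plan(goal,ncmd,start=None):
    """tool-axis shift/turn of each of ncmd equal commands from start to goal=(x,y,z,yaw), tool down"""
    s=arm.observe()
    p=np.r_[s['eef_pos'],s['ee_rot'][2]] if start is None else np.array(start,float)
    g=np.array(goal,float);g[3]=p[3]+(g[3]-p[3]+np.pi)%(2*np.pi)-np.pi
    st=(g-p)/ncmd
    for i in range(ncmd):
        y=p[3]+st[3]*i;c,n=np.cos(y),np.sin(y)
        print("cmd",i,"d",np.array([c*st[0]+n*st[1],n*st[0]-c*st[1],-st[2]]),"rz",round(-st[3],4))
    return g
E
python3 - <<'E'
from h import *
C=cam('scene');D=cam('side')
q=np.array([[55,88],[212,45],[342,393],[158,448]])/4+[190,195]-.4
X=plane(C,q,.012);print(X)
print([np.linalg.norm(X[i]-X[(i+1)%4]) for i in range(4)],X.mean(0))
ax=(X[2]+X[3]-X[0]-X[1])[:2];print("yaw",np.arctan2(ax[1],ax[0]))
# same corners in side view crop: front right end (798,92)?, near corner (780,178), rear near (415,108)
for u,i in (((780,170),1),((416,103),2)): 
    for j in range(4):
        x,g=tri(C,q[j],D,np.array([(u[0]-400)/4+310,u[1]/4+205])-.4)
        if g<.01:print(u,j,x,g)
# stop front top edge: scene (158,314)-(270,284) crop, z=.042
S=plane(C,np.array([[159,314],[268,284]])/4+[190,195]-.4,.042);print("stop face top",S)
plan((0.44,0.16,0.25,3.13),4)
E
```

```text
[[ 0.4612 -0.291   0.012 ]
 [ 0.4395 -0.2018  0.012 ]
 [ 0.6665 -0.137   0.012 ]
 [ 0.6893 -0.2328  0.012 ]]
[np.float64(0.09185451255459652), np.float64(0.2360851569244165), np.float64(0.0984462610975233), np.float64(0.23538140035680796)] [ 0.5641 -0.2157  0.012 ]
yaw 0.26383476467615447
(780, 170) 1 [ 0.4374 -0.2018  0.008 ] 0.0007554795850290823
(416, 103) 2 [ 0.6669 -0.1367  0.0119] 0.00048778455046212044
stop face top [[ 0.6275 -0.2278  0.042 ]
 [ 0.6148 -0.1711  0.042 ]]
cmd 0 d [ 0.1167 -0.1395 -0.0048] rz -0.7131
cmd 1 d [ 0.1795 -0.0291 -0.0048] rz -0.7131
cmd 2 d [ 0.1548  0.0954 -0.0048] rz -0.7131
cmd 3 d [ 0.0547  0.1735 -0.0048] rz -0.7131
```

The rows are not in the units I measure in: turns go in shares of pi/2 rad. I convert before sending: -0.713 rad / 1.5708 = -0.4539.

>>> run_rows --increments '{"aperture":[0.085,0.085,0.085,0.085,0.085],"dx":[0.023,0.047,0.07,0.093,0.117],"dy":[-0.028,-0.056,-0.084,-0.112,-0.14],"dz":[0,-0.001,-0.002,-0.004,-0.005],"drx":[0,0,0,0,0],"dry":[0,0,0,0,0],"drz":[-0.091,-0.1814,-0.2725,-0.3629,-0.4539]}'

```text
time: 0.65
eef_pos: [0.2183, -0.3367, 0.2362]
ee_rot: [-3.141, -0.0, 0.996]
ft_force: [0.9, -0.3, -1.1]
gripper_width: 0.085
grip_force: 0.0
```

>>> run_rows --increments '{"aperture":[0.085,0.085,0.085,0.085,0.085],"dx":[0.036,0.072,0.108,0.144,0.18],"dy":[-0.006,-0.012,-0.017,-0.023,-0.029],"dz":[0,-0.001,-0.002,-0.004,-0.005],"drx":[0,0,0,0,0],"dry":[0,0,0,0,0],"drz":[-0.091,-0.1814,-0.2725,-0.3629,-0.4539]}'

```text
time: 1.15
eef_pos: [0.2927, -0.1703, 0.2414]
ee_rot: [3.141, 0.0, 1.709]
ft_force: [1.2, 0.0, -0.1]
gripper_width: 0.0849
grip_force: 0.0
```

>>> run_rows --increments '{"aperture":[0.085,0.085,0.085,0.085,0.085],"dx":[0.031,0.062,0.093,0.124,0.155],"dy":[0.019,0.038,0.057,0.076,0.095],"dz":[0,-0.001,-0.002,-0.004,-0.005],"drx":[0,0,0,0,0],"dry":[0,0,0,0,0],"drz":[-0.091,-0.1814,-0.2725,-0.3629,-0.4539]}'

```text
time: 1.65
eef_pos: [0.3664, -0.0039, 0.2464]
ee_rot: [3.142, 0.0, 2.423]
ft_force: [0.3, -1.0, -0.7]
gripper_width: 0.0849
grip_force: 0.0
```

>>> run_rows --increments '{"aperture":[0.085,0.085,0.085,0.085,0.085],"dx":[0.011,0.022,0.033,0.044,0.055],"dy":[0.035,0.07,0.105,0.139,0.174],"dz":[0,-0.001,-0.002,-0.004,-0.005],"drx":[0,0,0,0,0],"dry":[0,0,0,0,0],"drz":[-0.091,-0.1814,-0.2725,-0.3629,-0.4539]}'

```text
time: 2.15
eef_pos: [0.4405, 0.1628, 0.2513]
ee_rot: [-3.141, -0.0, 3.136]
ft_force: [0.7, -0.6, 0.1]
gripper_width: 0.085
grip_force: 0.0
```

>>> run_rows --increments '{"aperture":[0.085,0.085,0.085],"dx":[0,0,0],"dy":[0,0,0],"dz":[0,0,0],"drx":[0,0,0],"dry":[0,0,0],"drz":[0,0,0]}'

```text
time: 2.45
eef_pos: [0.4397, 0.1606, 0.2511]
ee_rot: [-3.141, -0.001, 3.128]
ft_force: [1.0, -0.3, 0.3]
gripper_width: 0.0847
grip_force: 0.0
```

```bash
python3 - <<'E'
from h import *
s=arm.observe();I=arm.snapshot('wrist');C=cam('wrist',s);print(s['eef_pos'],s['ee_rot'],s['q'],s['time'],s['ft_force'])
cv2.imwrite("pics/w1.png",I[:,:,::-1])
for h,p in labels(I):
    X=plane(C,p,.052)[:,:2]*1000;r=cv2.minAreaRect(X.astype(np.float32))
    w,v=np.linalg.eigh(np.cov(X.T));a=v[:,1]*np.sign(v[0,1])
    print(p.mean(0),len(p),X.mean(0),r,"pca",np.arctan2(a[1],a[0]))
E
```

```text
[0.4397 0.1606 0.2511] [-3.1412 -0.0009  3.1281] [ 0.194   0.1722 -0.2562  1.1434 -0.0002  0.2075] 2.45 [ 0.992  -0.3289  0.3   ]
[354.5986 408.1353] 1323 [636.9721 185.4719] ((642.1126708984375, 185.86236572265625), (65.14295196533203, 44.097103118896484), 29.478792190551758) pca 0.5759251846529064
[434.3975 196.9146] 2015 [437.1696 248.6822] ((437.9664306640625, 249.153076171875), (60.46364212036133, 30.21391487121582), 28.311288833618164) pca 0.49499754832612064
[235.1325 189.3082] 2242 [428.7261  88.3685] ((430.17779541015625, 85.16487121582031), (42.698333740234375, 65.07257843017578), 67.00138854980469) pca -0.4191173636993406
```

View pics/w1.png

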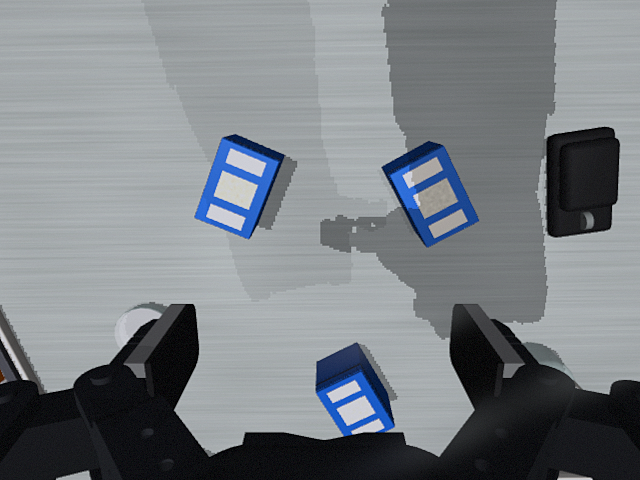

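The wrist view confirms three cassettes at px (235,189), (434,197) and (355,408), with positions that agree with the stereo heights. I'll try P1 first, at (0.4295, 0.0885) with yaw −0.42.

```bash
python3 - <<'E'
from h import *
I=cv2.imread("pics/w1.png")[:,:,::-1].copy();s=arm.observe();C=cam('wrist',s)
hsv=cv2.cvtColor(I,cv2.COLOR_RGB2HSV)
m=cv2.inRange(hsv,(0,0,90),(180,75,255))
for h,p in labels(I):
    M=np.zeros(m.shape,np.uint8);cv2.fillConvexPoly(M,h,255);M=cv2.erode(M,np.ones((7,7)));M&=m
    M=cv2.morphologyEx(M,cv2.MORPH_OPEN,np.ones((5,5)))
    v,u=np.nonzero(M);X=plane(C,np.c_[u,v],.052)[:,:2]*1000
    w,e=np.linalg.eigh(np.cov(X.T));print(X.mean(0),np.arctan(e[1,1]/e[0,1]),cv2.minAreaRect(X.astype(np.float32)))
g=plan((.4295,.0885,.10,np.pi-.42),1)
plan((.4295,.0885,.014,np.pi-.42),1,g)
E
```

```text
[636.2923 185.3047] 0.5957753330984182 ((639.5017700195312, 185.95037841796875), (59.820621490478516, 29.971643447875977), 27.951528549194336)
[437.5306 248.9756] 0.4880890595723941 ((438.2080993652344, 249.10215759277344), (60.35367202758789, 30.121458053588867), 28.294099807739258)
[428.4729  88.493 ] -0.41992093390728125 ((429.1253662109375, 88.24739074707031), (30.006120681762695, 59.94110107421875), 66.26092529296875)
cmd 0 d [ 0.0093 -0.0721  0.1512] rz 0.4062
cmd 0 d [0.    0.    0.086] rz -0.0
```

Converted, 0.406 rad / 1.5708 = 0.2585.

>>> run_rows --increments '{"aperture":[0.085,0.085,0.085,0.085,0.085],"dx":[0.002,0.004,0.007,0.009,0.009],"dy":[-0.018,-0.036,-0.054,-0.072,-0.072],"dz":[0.035,0.07,0.11,0.151,0.151],"drx":[0,0,0,0,0],"dry":[0,0,0,0,0],"drz":[0.0637,0.1273,0.191,0.2585,0.2585]}'

```text
time: 3.0
eef_pos: [0.4262, 0.087, 0.0968]
ee_rot: [-3.138, -0.007, 2.717]
ft_force: [-0.1, 0.6, -0.4]
gripper_width: 0.085
grip_force: 0.0
```

>>> run_rows --increments '{"aperture":[0.085,0.085,0.085,0.085,0.085],"dx":[0,0,0,0,0],"dy":[0,0,0,0,0],"dz":[0.02,0.04,0.06,0.08,0.086],"drx":[0,0,0,0,0],"dry":[0,0,0,0,0],"drz":[0,0,0,0,0]}'

```text
time: 3.5
eef_pos: [0.4305, 0.0894, 0.0143]
ee_rot: [-3.142, -0.001, 2.725]
ft_force: [-0.9, -0.6, 0.2]
gripper_width: 0.085
grip_force: 0.0
```

>>> run_rows --increments '{"aperture":[0.085,0.085],"dx":[0,0],"dy":[0,0],"dz":[0,0],"drx":[0,0],"dry":[0,0],"drz":[0,0]}'

```text
time: 3.7
eef_pos: [0.4313, 0.0894, 0.0155]
ee_rot: [3.141, 0.001, 2.724]
ft_force: [0.2, 0.4, -0.6]
gripper_width: 0.085
grip_force: 0.0
```

```bash
python3 -c "
from h import *
s=arm.observe();print(s['eef_pos'],s['ee_rot'],s['ft_force'],s['torque'])"
```

```text
[0.4313 0.0894 0.0155] [3.1409 0.0013 2.7243] [ 0.1774  0.362  -0.628 ] [ 0.0233  0.0232 -0.0108]
```

>>> run_rows --increments '{"aperture":[0.04,0.04,0.04,0.04,0.04],"dx":[0,0,0,0,0],"dy":[0,0,0,0,0],"dz":[0,0,0,0,0],"drx":[0,0,0,0,0],"dry":[0,0,0,0,0],"drz":[0,0,0,0,0]}' --force 30

```text
time: 4.2
eef_pos: [0.4309, 0.0894, 0.015]
ee_rot: [3.141, 0.001, 2.724]
ft_force: [-1.2, 0.1, 6.5]
gripper_width: 0.0476
grip_force: 30.6
```

>>> run_rows --increments '{"aperture":[0.04,0.04],"dx":[0,0],"dy":[0,0],"dz":[0,0],"drx":[0,0],"dry":[0,0],"drz":[0,0]}'

```text
time: 4.4
eef_pos: [0.4309, 0.0894, 0.015]
ee_rot: [3.141, 0.001, 2.724]
ft_force: [-1.5, 0.6, 7.7]
gripper_width: 0.0473
grip_force: 30.6
```

>>> run_rows --increments '{"aperture":[0.04,0.04,0.04,0.04,0.04],"dx":[0,0,0,0,0],"dy":[0,0,0,0,0],"dz":[-0.004,-0.01,-0.016,-0.022,-0.025],"drx":[0,0,0,0,0],"dry":[0,0,0,0,0],"drz":[0,0,0,0,0]}'

```text
time: 4.9
eef_pos: [0.4308, 0.0894, 0.0401]
ee_rot: [3.141, 0.001, 2.724]
ft_force: [-0.6, -0.8, -0.9]
gripper_width: 0.0474
grip_force: 31.4
```

>>> run_rows --increments '{"aperture":[0.04,0.04,0.04],"dx":[0,0,0],"dy":[0,0,0],"dz":[0,0,0],"drx":[0,0,0],"dry":[0,0,0],"drz":[0,0,0]}'

```text
time: 5.2
eef_pos: [0.4302, 0.0894, 0.0391]
ee_rot: [-3.141, -0.0, 2.724]
ft_force: [-0.2, -0.0, -1.6]
gripper_width: 0.0478
grip_force: 31.4
```

>>> run_rows --increments '{"aperture":[0.04],"dx":[0],"dy":[0],"dz":[0],"drx":[0],"dry":[0],"drz":[0]}'

```text
time: 5.3
eef_pos: [0.4302, 0.0894, 0.0391]
ee_rot: [-3.141, -0.0, 2.724]
ft_force: [0.1, -0.4, -1.7]
gripper_width: 0.0477
grip_force: 31.4
```

>>> run_rows --increments '{"aperture":[0.04],"dx":[0],"dy":[0],"dz":[0],"drx":[0],"dry":[0],"drz":[0]}'

```text
time: 5.4
eef_pos: [0.4303, 0.0894, 0.0391]
ee_rot: [-3.141, -0.0, 2.724]
ft_force: [0.7, 0.1, -1.5]
gripper_width: 0.048
grip_force: 31.4
```

>>> run_rows --increments '{"aperture":[0.04,0.04,0.04,0.04,0.04],"dx":[0,0,0,0,0],"dy":[0,0,0,0,0],"dz":[0.007,0.014,0.019,0.023,0.025],"drx":[0,0,0,0,0],"dry":[0,0,0,0,0],"drz":[0,0,0,0,0]}'

```text
time: 5.9
eef_pos: [0.43, 0.0893, 0.0149]
ee_rot: [-3.141, -0.001, 2.724]
ft_force: [-15.6, -1.7, 55.4]
gripper_width: 0.0473
grip_force: 37.7
```

>>> run_rows --increments '{"aperture":[0.04,0.04],"dx":[0,0],"dy":[0,0],"dz":[0,0],"drx":[0,0],"dry":[0,0],"drz":[0,0]}'

```text
time: 6.1
eef_pos: [0.43, 0.0893, 0.0149]
ee_rot: [-3.141, -0.0, 2.724]
ft_force: [-6.3, -1.1, 19.5]
gripper_width: 0.0476
grip_force: 33.8
```

>>> run_rows --increments '{"aperture":[0.055,0.07,0.085,0.085,0.085],"dx":[0,0,0,0,0],"dy":[0,0,0,0,0],"dz":[0,0,0,0,0],"drx":[0,0,0,0,0],"dry":[0,0,0,0,0],"drz":[0,0,0,0,0]}'

```text
time: 6.6
eef_pos: [0.4304, 0.0894, 0.0142]
ee_rot: [-3.142, -0.0, 2.724]
ft_force: [0.2, 0.1, 0.5]
gripper_width: 0.0855
grip_force: 0.0
```

>>> run_rows --increments '{"aperture":[0.085,0.085,0.085,0.085,0.085],"dx":[0,0,0,0,0],"dy":[0,0,0,0,0],"dz":[-0.02,-0.05,-0.08,-0.106,-0.106],"drx":[0,0,0,0,0],"dry":[0,0,0,0,0],"drz":[0,0,0,0,0]}'

```text
time: 7.1
eef_pos: [0.4326, 0.0895, 0.1231]
ee_rot: [3.139, 0.005, 2.724]
ft_force: [0.3, 0.0, -0.6]
gripper_width: 0.0851
grip_force: 0.0
```

```bash
python3 - <<'E'
from h import *
g=plan((.438,.249,.12,np.pi+.494),1+1)
plan((.438,.249,.0135,np.pi+.494),1,g)
E
```

```text
cmd 0 d [0.0299 0.074  0.0016] rz -0.4559
cmd 1 d [-0.0057  0.0796  0.0016] rz -0.4559
cmd 0 d [-0.      0.      0.1065] rz -0.0
```

Converted, -0.456 rad / 1.5708 = -0.2903.

>>> run_rows --increments '{"aperture":[0.085,0.085,0.085,0.085,0.085],"dx":[0.006,0.012,0.018,0.024,0.03],"dy":[0.015,0.03,0.045,0.06,0.074],"dz":[0,0,0,0,0.001],"drx":[0,0,0,0,0],"dry":[0,0,0,0,0],"drz":[-0.0637,-0.1273,-0.191,-0.2546,-0.2903]}'

```text
time: 7.6
eef_pos: [0.4327, 0.1698, 0.1185]
ee_rot: [-3.141, -0.001, -3.1]
ft_force: [0.5, -0.7, 0.0]
gripper_width: 0.0848
grip_force: 0.0
```

>>> run_rows --increments '{"aperture":[0.085,0.085,0.085,0.085,0.085],"dx":[-0.001,-0.002,-0.004,-0.005,-0.006],"dy":[0.016,0.032,0.048,0.064,0.08],"dz":[0,0,0,0,0.001],"drx":[0,0,0,0,0],"dry":[0,0,0,0,0],"drz":[-0.0637,-0.1273,-0.191,-0.2546,-0.2903]}'

```text
time: 8.1
eef_pos: [0.4356, 0.2499, 0.1174]
ee_rot: [3.141, -0.001, -2.644]
ft_force: [-0.0, 0.2, -0.4]
gripper_width: 0.0849
grip_force: 0.0
```

```bash
python3 - <<'E'
from h import *
s=arm.observe();print(s['eef_pos'],s['ee_rot'])
plan((.438,.249,.0145,np.pi+.494),1)
E
```

```text
[0.4356 0.2499 0.1174] [ 3.1415 -0.0011 -2.6435]
cmd 0 d [-0.0017 -0.0019  0.1029] rz 0.0041
```

>>> run_rows --increments '{"aperture":[0.085,0.085,0.085,0.085,0.085],"dx":[0,0,0,0,0],"dy":[0,0,0,0,0],"dz":[0.02,0.045,0.07,0.095,0.106],"drx":[0,0,0,0,0],"dry":[0,0,0,0,0],"drz":[0,0,0,0,0]}'

```text
time: 8.6
eef_pos: [0.4341, 0.2486, 0.0097]
ee_rot: [3.141, -0.004, -2.647]
ft_force: [-0.3, -0.4, 0.4]
gripper_width: 0.0852
grip_force: 0.0
```

>>> run_rows --increments '{"aperture":[0.085,0.085],"dx":[0,0],"dy":[0,0],"dz":[0,0],"drx":[0,0],"dry":[0,0],"drz":[0,0]}'

```text
time: 8.8
eef_pos: [0.4362, 0.2494, 0.0126]
ee_rot: [-3.142, 0.0, -2.647]
ft_force: [0.4, 0.1, 0.0]
gripper_width: 0.0846
grip_force: 0.0
```

>>> run_rows --increments '{"aperture":[0.04,0.04,0.04,0.04,0.04],"dx":[0,0,0,0,0],"dy":[0,0,0,0,0],"dz":[0,0,0,0,0],"drx":[0,0,0,0,0],"dry":[0,0,0,0,0],"drz":[0,0,0,0,0]}' --force 30

```text
time: 9.3
eef_pos: [0.4367, 0.2494, 0.0132]
ee_rot: [-3.141, 0.002, -2.647]
ft_force: [-0.6, -1.9, 5.8]
gripper_width: 0.0479
grip_force: 31.3
```

>>> run_rows --increments '{"aperture":[0.04,0.04,0.04,0.04,0.04],"dx":[0,0,0,0,0],"dy":[0,0,0,0,0],"dz":[-0.004,-0.01,-0.016,-0.022,-0.025],"drx":[0,0,0,0,0],"dry":[0,0,0,0,0],"drz":[0,0,0,0,0]}' --force 40

```text
time: 9.8
eef_pos: [0.4363, 0.2495, 0.0381]
ee_rot: [-3.142, 0.001, -2.647]
ft_force: [-0.2, 0.6, -4.7]
gripper_width: 0.0473
grip_force: 42.5
```

>>> run_rows --increments '{"aperture":[0.04,0.04,0.04],"dx":[0,0,0],"dy":[0,0,0],"dz":[0,0,0],"drx":[0,0,0],"dry":[0,0,0],"drz":[0,0,0]}'

```text
time: 10.1
eef_pos: [0.4358, 0.2493, 0.0371]
ee_rot: [3.142, -0.0, -2.647]
ft_force: [0.0, -0.2, -4.6]
gripper_width: 0.0479
grip_force: 42.5
```

>>> run_rows --increments '{"aperture":[0.04],"dx":[0],"dy":[0],"dz":[0],"drx":[0],"dry":[0],"drz":[0]}'

```text
time: 10.2
eef_pos: [0.4358, 0.2493, 0.0371]
ee_rot: [3.142, -0.0, -2.647]
ft_force: [0.2, 0.5, -4.6]
gripper_width: 0.0478
grip_force: 42.5
```

>>> run_rows --increments '{"aperture":[0.04],"dx":[0],"dy":[0],"dz":[0],"drx":[0],"dry":[0],"drz":[0]}'

```text
time: 10.3
eef_pos: [0.4358, 0.2493, 0.0371]
ee_rot: [3.142, -0.0, -2.647]
ft_force: [1.0, 0.3, -5.0]
gripper_width: 0.0474
grip_force: 42.5
```

The third test is not needed: P2 weighs about 4.7 N (roughly 0.48 kg) against about 1.6 N for P1, so P2 is the loaded one. I'll raise it, check that P1 stands where it was, and plan the move to a look pose in front of the bay.

>>> run_rows --increments '{"aperture":[0.04,0.04,0.04,0.04,0.04],"dx":[0,0,0,0,0],"dy":[0,0,0,0,0],"dz":[-0.015,-0.045,-0.08,-0.115,-0.13],"drx":[0,0,0,0,0],"dry":[0,0,0,0,0],"drz":[0,0,0,0,0]}' --force 50

```text
time: 10.8
eef_pos: [0.4372, 0.2499, 0.1703]
ee_rot: [-3.141, 0.004, -2.647]
ft_force: [0.7, 0.4, -4.6]
gripper_width: 0.0472
grip_force: 54.1
```

```bash
python3 - <<'E'
from h import *
A=cam('scene');B=cam('side');a=arm.snapshot('scene');b=arm.snapshot('side')
cv2.imwrite("pics/scene1.png",a[:,:,::-1]);cv2.imwrite("pics/side1.png",b[:,:,::-1])
for h,p in labels(a):
    t=min((tri(A,p.mean(0),B,q.mean(0)) for _,q in labels(b)),key=lambda t:t[1]);print(p.mean(0),t)
g=plan((.37,-.27,.18,np.pi+.264),3)
E
```

```text
[429.0094 260.2453] (array([0.6403, 0.1877, 0.0521]), np.float64(0.0011271934642108723))
[368.0425 181.8494] (array([0.4285, 0.0887, 0.0523]), np.float64(0.001788007540955174))
cmd 0 d [ 0.102  -0.1419 -0.0035] rz 0.0768
cmd 1 d [ 0.0908 -0.1493 -0.0035] rz 0.0768
cmd 2 d [ 0.0791 -0.1558 -0.0035] rz 0.0768
```

P1 is back upright within about 1.5 mm. Next I'll carry the loaded cassette to the look pose.

Converted, 0.077 rad / 1.5708 = 0.049.

>>> run_rows --increments '{"aperture":[0.04,0.04,0.04,0.04,0.04],"dx":[0.01,0.03,0.054,0.078,0.102],"dy":[-0.014,-0.042,-0.075,-0.108,-0.142],"dz":[0,0,0,-0.002,-0.004],"drx":[0,0,0,0,0],"dry":[0,0,0,0,0],"drz":[0.0064,0.0159,0.0255,0.0382,0.049]}'

```text
time: 11.4
eef_pos: [0.4121, 0.0747, 0.1699]
ee_rot: [3.141, -0.002, -2.725]
ft_force: [1.1, -1.0, -4.2]
gripper_width: 0.0473
grip_force: 53.9
```

>>> run_rows --increments '{"aperture":[0.04,0.04,0.04,0.04,0.04],"dx":[0.018,0.036,0.054,0.073,0.091],"dy":[-0.03,-0.06,-0.09,-0.12,-0.149],"dz":[0,0,0,-0.002,-0.004],"drx":[0,0,0,0,0],"dry":[0,0,0,0,0],"drz":[0.0095,0.0191,0.0293,0.0382,0.049]}'

```text
time: 11.9
eef_pos: [0.3895, -0.0982, 0.1741]
ee_rot: [3.14, -0.001, -2.802]
ft_force: [0.9, -0.4, -4.9]
gripper_width: 0.0475
grip_force: 54.0
```

>>> run_rows --increments '{"aperture":[0.04,0.04,0.04,0.04,0.04],"dx":[0.02,0.04,0.058,0.072,0.079],"dy":[-0.039,-0.078,-0.115,-0.142,-0.156],"dz":[0,0,0,-0.002,-0.004],"drx":[0,0,0,0,0],"dry":[0,0,0,0,0],"drz":[0.0095,0.0191,0.0293,0.0382,0.049]}'

```text
time: 12.4
eef_pos: [0.3673, -0.2725, 0.178]
ee_rot: [3.14, -0.001, -2.881]
ft_force: [1.0, 0.8, -4.2]
gripper_width: 0.0473
grip_force: 54.0
```

>>> run_rows --increments '{"aperture":[0.04,0.04,0.04],"dx":[0,0,0],"dy":[0,0,0],"dz":[0,0,0],"drx":[0,0,0],"dry":[0,0,0],"drz":[0,0,0]}'

```text
time: 12.7
eef_pos: [0.3681, -0.2691, 0.1788]
ee_rot: [3.14, -0.0, -2.877]
ft_force: [0.6, 0.4, -4.2]
gripper_width: 0.0477
grip_force: 54.0
```

```bash
python3 - <<'E'
from h import *
s=arm.observe();I=arm.snapshot('wrist');np.savez("w2.npz",p=s['eef_pos'],r=s['ee_rot'])
cv2.imwrite("pics/w2.png",I[:,:,::-1]);print(s['eef_pos'],s['ee_rot'],s['torque'])
E
```

```text
[ 0.3681 -0.2691  0.1788] [ 3.1401 -0.0004 -2.8771] [-0.0028  0.036   0.0269]
```

View pics/w2.png

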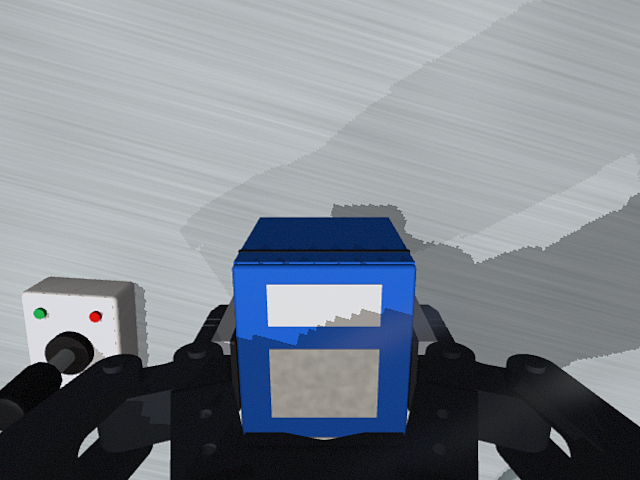

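The held cassette hides the bay from the wrist camera. The label strips sit squarely at px (325,305) and (324,383), and the joystick box is clear at the left. I'll fit the rails and stop in the first, unoccluded pictures instead.

```bash
python3 - <<'E'
from h import *
box={'scene':(200,275,200,312),'side':(310,418,210,252)}
res={}
for n,(u0,u1,v0,v1) in box.items():
    I=cv2.imread(f"pics/{n}0.png");C=cam(n)
    c=cv2.resize(I[v0:v1,u0:u1],None,fx=4,fy=4,interpolation=cv2.INTER_CUBIC)
    hsv=cv2.cvtColor(c,cv2.COLOR_BGR2HSV)
    up=lambda p:(np.asarray(p)+.5)/4-.5+[u0,v0]
    d=cv2.inRange(hsv,(0,0,0),(180,120,110))
    k,lab,st,_=cv2.connectedComponentsWithStats(d)
    for i in range(1,k):
        if st[i,4]<500: continue
        v,u=np.nonzero(lab==i);X=plane(C,up(np.c_[u,v]),.017)[:,:2]
        m=X.mean(0);w,e=np.linalg.eigh(np.cov(X.T));a=e[:,1]*np.sign(e[0,1]);t=(X-m)@a
        print(n,"dark",st[i,4],m,"yaw",np.arctan2(a[1],a[0]),"len",t.min(),t.max(),"w",np.ptp((X-m)@[-a[1],a[0]]))
    o=cv2.inRange(hsv,(5,150,190 if n=='scene' else 100),(22,255,255))
    k,lab,st,_=cv2.connectedComponentsWithStats(o)
    i=1+np.argmax(st[1:,4]);v,u=np.nonzero(lab==i);X=plane(C,up(np.c_[u,v]),.042)[:,:2].astype(np.float32)*1000
    print(n,"orange top",st[i,4],cv2.minAreaRect(X),cv2.boxPoints(cv2.minAreaRect(X)))
# joystick footprint
C=cam('scene');print("joy",plane(C,[[125,226],[156,222],[160,255],[127,262]],.035))
# label in hand, tool frame
z=np.load("w2.npz");s=dict(eef_pos=z['p'],ee_rot=z['r']);W=cam('wrist',s)
P=plane(W,[[270,349],[380,348],[377,417],[269,418]],z['p'][2]+.039);T=(P-z['p'])@Ro.from_euler('xyz',z['r']).as_matrix();print(T,T.mean(0))
E
```

```text
scene dark 5081 [ 0.5628 -0.1751] yaw 0.258035049264799 len -0.12115408018217946 0.10764631416105151 w 0.009235088647008434
scene dark 5084 [ 0.5829 -0.2525] yaw 0.2611103330466963 len -0.12066811393437442 0.10744092804904698 w 0.009608530337255929
scene dark 2637 [ 0.6487 -0.1932] yaw -1.3031558500717604 len -0.02451410689829401 0.023690622825264032 w 0.04467585953157325
scene dark 860 [ 0.6849 -0.18  ] yaw -1.3174545921158691 len -0.04326895216436757 0.04895230536102229 w 0.003848369989621413
scene orange top 2407 ((627.61279296875, -199.42013549804688), (13.651894569396973, 55.42381286621094), 14.724942207336426) [[ 613.9673 -174.3534]
 [ 628.0548 -227.9569]
 [ 641.2583 -224.4869]
 [ 627.1708 -170.8833]]
side dark 2471 [ 0.551  -0.2541] yaw 0.2579446852669727 len -0.07995410183794407 0.08563524325033649 w 0.01603469256629787
side dark 1038 [ 0.653  -0.1824] yaw -1.0315520991710108 len -0.02337679926184399 0.024781003829606216 w 0.026024251866000544
side dark 3459 [ 0.5575 -0.1696] yaw 0.25403617691265407 len -0.10729273884549566 0.11012710722749952 w 0.01941546851044281
side orange top 2267 ((615.3670654296875, -173.51742553710938), (26.31606674194336, 103.20469665527344), 15.28304672241211) [[ 589.0726 -127.2083]
 [ 616.2761 -226.7632]
 [ 641.6615 -219.8266]
 [ 614.458  -120.2717]]
joy [[ 0.4865 -0.4572  0.035 ]
 [ 0.482  -0.39    0.035 ]
 [ 0.5672 -0.3758  0.035 ]
 [ 0.5781 -0.4441  0.035 ]]
[[ 0.0098 -0.015  -0.039 ]
 [ 0.0101  0.0148 -0.039 ]
 [-0.012   0.0147 -0.039 ]
 [-0.0123 -0.016  -0.039 ]] [-0.0011 -0.0004 -0.039 ]
```

The bay yaw is about 0.259 and the centreline agrees to within 1 mm across corners, rails and stop. The stop face is about 59 mm beyond the middle. I'll set down at s ≈ −68 mm.

```bash
python3 - <<'E'
from h import *
g=plan((.498,-.2335,.15,np.pi+.259),1)
plan((.498,-.2335,.035,np.pi+.259),1,g)
E
```

```text
cmd 0 d [-0.1345  0.0005  0.029 ] rz 0.0058
cmd 0 d [-0.     0.     0.115] rz -0.0
```

Converted, 0.006 rad / 1.5708 = 0.0038.

>>> run_rows --increments '{"aperture":[0.04,0.04,0.04,0.04,0.04],"dx":[-0.015,-0.05,-0.085,-0.12,-0.1345],"dy":[0,0,0,0,0.0005],"dz":[0.003,0.01,0.018,0.025,0.029],"drx":[0,0,0,0,0],"dry":[0,0,0,0,0],"drz":[0.0013,0.0025,0.0038,0.0038,0.0038]}'

```text
time: 13.25
eef_pos: [0.5005, -0.2331, 0.1496]
ee_rot: [3.141, 0.001, -2.881]
ft_force: [0.5, -0.4, -4.0]
gripper_width: 0.0476
grip_force: 54.0
```

>>> run_rows --increments '{"aperture":[0.04,0.04,0.04,0.04,0.04],"dx":[0,0,0,0,0],"dy":[0,0,0,0,0],"dz":[0.02,0.05,0.08,0.1,0.11],"drx":[0,0,0,0,0],"dry":[0,0,0,0,0],"drz":[0,0,0,0,0]}'

```text
time: 13.75
eef_pos: [0.4967, -0.2336, 0.0385]
ee_rot: [3.139, -0.002, -2.883]
ft_force: [0.0, -0.4, -4.8]
gripper_width: 0.0475
grip_force: 53.9
```

>>> run_rows --increments '{"aperture":[0.04,0.04,0.04],"dx":[0,0,0],"dy":[0,0,0],"dz":[0,0,0],"drx":[0,0,0],"dry":[0,0,0],"drz":[0,0,0]}'

```text
time: 14.05
eef_pos: [0.4989, -0.2355, 0.0416]
ee_rot: [-3.14, 0.001, -2.884]
ft_force: [-0.1, 0.4, -4.7]
gripper_width: 0.0476
grip_force: 53.9
```

```bash
python3 - <<'E'
from h import *
s=arm.observe();print(s['eef_pos'],s['ee_rot'])
b=arm.snapshot('side');a=arm.snapshot('scene')
M=np.zeros((600,800,3),np.uint8)
M[:320,:640]=cv2.resize(b[190:270,290:450],None,fx=4,fy=4,interpolation=cv2.INTER_CUBIC)
M[320:,:520]=cv2.resize(a[200:270,180:310],None,fx=4,fy=4,interpolation=cv2.INTER_CUBIC)
cv2.imwrite("pics/m2.png",M[:,:,::-1])
E
```

```text
[ 0.4989 -0.2355  0.0416] [-3.14    0.0014 -2.8842]
```

View pics/m2.png

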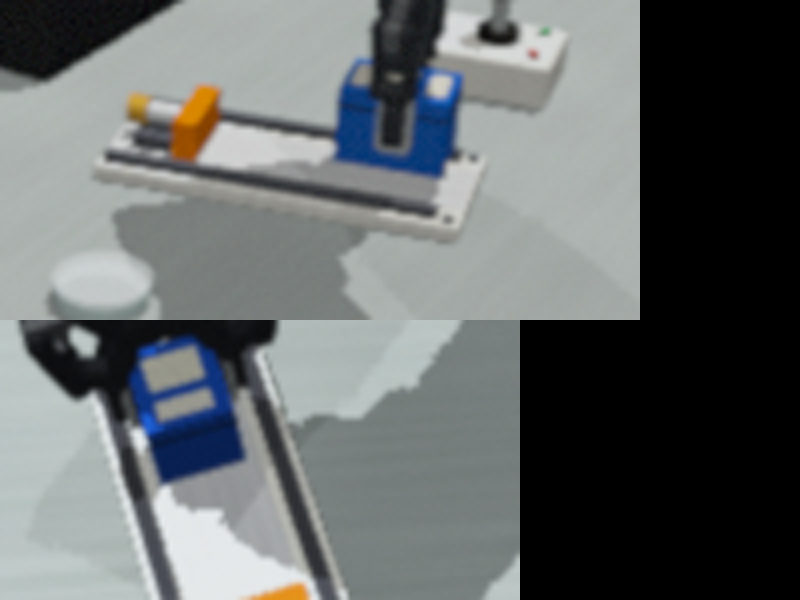

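The side view shows the cassette upright, hovering between the rails well short of the stop. The fingertips clear the rails. I'll lower it gently.

>>> run_rows --increments '{"aperture":[0.04,0.04,0.04,0.04,0.04],"dx":[0,0,0,0,0],"dy":[0.0005,0.001,0.0015,0.0015,0.0015],"dz":[0.004,0.008,0.011,0.013,0.014],"drx":[0,0,0,0,0],"dry":[0,0,0,0,0],"drz":[0,0,0,0,0]}'

```text
time: 14.65
eef_pos: [0.4975, -0.2335, 0.0259]
ee_rot: [3.141, -0.0, -2.884]
ft_force: [0.3, 0.6, -4.7]
gripper_width: 0.0472
grip_force: 53.9
```

>>> run_rows --increments '{"aperture":[0.04,0.04],"dx":[0,0],"dy":[0,0],"dz":[0.0005,0.001],"drx":[0,0],"dry":[0,0],"drz":[0,0]}'

```text
time: 14.85
eef_pos: [0.4977, -0.2337, 0.0253]
ee_rot: [-3.141, 0.0, -2.884]
ft_force: [-1.6, 0.5, 1.3]
gripper_width: 0.0477
grip_force: 54.5
```

>>> run_rows --increments '{"aperture":[0.04,0.04],"dx":[0,0],"dy":[0,0],"dz":[0.0005,0.001],"drx":[0,0],"dry":[0,0],"drz":[0,0]}'

```text
time: 15.05
eef_pos: [0.498, -0.2338, 0.0253]
ee_rot: [-3.141, 0.001, -2.884]
ft_force: [-4.9, 1.5, 14.5]
gripper_width: 0.0476
grip_force: 56.1
```

Contact is made at TCP z = 0.025, as predicted. I'll release so it rests on the floor, then regrip lightly for the slide.

>>> run_rows --increments '{"aperture":[0.055,0.06,0.06,0.06],"dx":[0,0,0,0],"dy":[0,0,0,0],"dz":[-0.001,-0.001,-0.001,-0.001],"drx":[0,0,0,0],"dry":[0,0,0,0],"drz":[0,0,0,0]}' --force 20

```text
time: 15.45
eef_pos: [0.4978, -0.2337, 0.0253]
ee_rot: [-3.141, 0.0, -2.884]
ft_force: [0.1, -0.5, 0.4]
gripper_width: 0.0596
grip_force: 0.0
```

>>> run_rows --increments '{"aperture":[0.04,0.04,0.04,0.04],"dx":[0,0,0,0],"dy":[0,0,0,0],"dz":[0,0,0,0],"drx":[0,0,0,0],"dry":[0,0,0,0],"drz":[0,0,0,0]}' --force 20

```text
time: 15.85
eef_pos: [0.4977, -0.2337, 0.0254]
ee_rot: [-3.141, 0.0, -2.884]
ft_force: [1.2, -1.2, 0.7]
gripper_width: 0.0476
grip_force: 22.8
```

>>> run_rows --increments '{"aperture":[0.04,0.04,0.04,0.04,0.04],"dx":[-0.002,-0.005,-0.009,-0.013,-0.018],"dy":[0,0,0,0,0],"dz":[0,0,0,0,0],"drx":[0,0,0,0,0],"dry":[0,0,0,0,0],"drz":[0,0,0,0,0]}' --force 20

```text
time: 16.35
eef_pos: [0.5154, -0.229, 0.0254]
ee_rot: [-3.142, -0.0, -2.884]
ft_force: [-2.2, -1.0, 3.4]
gripper_width: 0.0478
grip_force: 23.1
```

```bash
python3 -c "
from h import *
s=arm.observe();print(s['eef_pos'],s['torque'])
plan((.4983+.08*.9666,-.2334+.08*.2561,s['eef_pos'][2],np.pi+.259),1)"
```

```text
[ 0.5154 -0.229   0.0254] [-0.1633  0.4048  0.0154]
cmd 0 d [-0.0623  0.0002 -0.    ] rz -0.0018
```

>>> run_rows --increments '{"aperture":[0.04,0.04,0.04,0.04,0.04],"dx":[-0.005,-0.01,-0.015,-0.02,-0.025],"dy":[0,0,0,0,0],"dz":[0,0,0,0,0],"drx":[0,0,0,0,0],"dry":[0,0,0,0,0],"drz":[0,0,0,0,0]}'

```text
time: 16.85
eef_pos: [0.5397, -0.2226, 0.0254]
ee_rot: [-3.142, 0.0, -2.884]
ft_force: [-3.5, -0.5, 5.2]
gripper_width: 0.0478
grip_force: 23.2
```

>>> run_rows --increments '{"aperture":[0.04,0.04,0.04,0.04,0.04],"dx":[-0.005,-0.01,-0.015,-0.02,-0.025],"dy":[0,0,0,0,0],"dz":[0,0,0,0,0],"drx":[0,0,0,0,0],"dry":[0,0,0,0,0],"drz":[0,0,0,0,0]}'

```text
time: 17.35
eef_pos: [0.5638, -0.2162, 0.0254]
ee_rot: [-3.142, 0.0, -2.884]
ft_force: [-2.2, -1.1, 6.5]
gripper_width: 0.0474
grip_force: 23.2
```

>>> run_rows --increments '{"aperture":[0.04,0.04,0.04,0.04,0.04],"dx":[-0.003,-0.006,-0.009,-0.011,-0.013],"dy":[0,0,0,0,0],"dz":[0,0,0,0,0],"drx":[0,0,0,0,0],"dry":[0,0,0,0,0],"drz":[0,0,0,0,0]}'

```text
time: 17.85
eef_pos: [0.5762, -0.213, 0.0254]
ee_rot: [-3.142, 0.0, -2.884]
ft_force: [-2.9, -1.1, 5.0]
gripper_width: 0.0476
grip_force: 23.2
```

>>> run_rows --increments '{"aperture":[0.04,0.04,0.04,0.04,0.04],"dx":[-0.001,-0.002,-0.003,-0.004,-0.005],"dy":[0,0,0,0,0],"dz":[0,0,0,0,0],"drx":[0,0,0,0,0],"dry":[0,0,0,0,0],"drz":[0,0,0,0,0]}'

```text
time: 18.35
eef_pos: [0.5809, -0.2118, 0.0254]
ee_rot: [-3.142, -0.0, -2.884]
ft_force: [-2.4, -0.2, 5.0]
gripper_width: 0.0478
grip_force: 23.3
```

>>> run_rows --increments '{"aperture":[0.04,0.04],"dx":[-0.001,-0.002],"dy":[0,0],"dz":[0,0],"drx":[0,0],"dry":[0,0],"drz":[0,0]}'

```text
time: 18.55
eef_pos: [0.5829, -0.2112, 0.0254]
ee_rot: [-3.142, -0.0, -2.884]
ft_force: [-2.7, -0.8, 6.0]
gripper_width: 0.0477
grip_force: 23.3
```

>>> run_rows --increments '{"aperture":[0.04,0.04],"dx":[-0.001,-0.001],"dy":[0,0],"dz":[0,0],"drx":[0,0],"dry":[0,0],"drz":[0,0]}'

```text
time: 18.75
eef_pos: [0.584, -0.2109, 0.0254]
ee_rot: [-3.142, 0.0, -2.884]
ft_force: [-1.6, -0.7, 4.2]
gripper_width: 0.0483
grip_force: 23.2
```

>>> run_rows --increments '{"aperture":[0.04,0.04],"dx":[-0.001,-0.001],"dy":[0,0],"dz":[0,0],"drx":[0,0],"dry":[0,0],"drz":[0,0]}'

```text
time: 18.95
eef_pos: [0.5848, -0.2107, 0.0254]
ee_rot: [-3.142, 0.0, -2.884]
ft_force: [-2.1, -0.2, 5.2]
gripper_width: 0.0475
grip_force: 23.3
```

>>> run_rows --increments '{"aperture":[0.04,0.04],"dx":[-0.001,-0.001],"dy":[0,0],"dz":[0,0],"drx":[0,0],"dry":[0,0],"drz":[0,0]}'

```text
time: 19.15
eef_pos: [0.5848, -0.2107, 0.0254]
ee_rot: [-3.142, -0.002, -2.885]
ft_force: [-7.1, -3.3, 7.9]
gripper_width: 0.0477
grip_force: 23.6
```

>>> run_rows --increments '{"aperture":[0.04,0.04],"dx":[-0.001,-0.001],"dy":[0,0],"dz":[0,0],"drx":[0,0],"dry":[0,0],"drz":[0,0]}'

```text
time: 19.35
eef_pos: [0.5848, -0.2107, 0.0254]
ee_rot: [-3.142, -0.004, -2.885]
ft_force: [-10.9, -3.3, 10.7]
gripper_width: 0.0475
grip_force: 23.9
```

Contact felt: the tool stopped at x = 0.5848 and the force rose to about 11 N at 91 mm of travel, as predicted. I'll ease the preload, release and rise straight up.

>>> run_rows --increments '{"aperture":[0.04,0.04],"dx":[0.001,0.001],"dy":[0,0],"dz":[0,0],"drx":[0,0],"dry":[0,0],"drz":[0,0]}'

```text
time: 19.55
eef_pos: [0.5848, -0.2107, 0.0254]
ee_rot: [-3.142, -0.002, -2.885]
ft_force: [-7.1, -1.6, 8.2]
gripper_width: 0.0477
grip_force: 23.6
```

>>> run_rows --increments '{"aperture":[0.055,0.065,0.075,0.075,0.075],"dx":[0,0,0,0,0],"dy":[0,0,0,0,0],"dz":[0,0,0,0,0],"drx":[0,0,0,0,0],"dry":[0,0,0,0,0],"drz":[0,0,0,0,0]}'

```text
time: 20.05
eef_pos: [0.5857, -0.2104, 0.0252]
ee_rot: [3.141, 0.0, -2.884]
ft_force: [0.9, 0.2, -0.5]
gripper_width: 0.0747
grip_force: 0.0
```

>>> run_rows --increments '{"aperture":[0.075,0.075,0.075,0.075,0.075],"dx":[0,0,0,0,0],"dy":[0,0,0,0,0],"dz":[-0.01,-0.04,-0.08,-0.12,-0.16],"drx":[0,0,0,0,0],"dry":[0,0,0,0,0],"drz":[0,0,0,0,0]}'

```text
time: 20.55
eef_pos: [0.5855, -0.2104, 0.1878]
ee_rot: [-3.141, 0.001, -2.884]
ft_force: [-0.0, -0.3, -0.3]
gripper_width: 0.0753
grip_force: 0.0
```

>>> run_rows --increments '{"aperture":[0.075,0.075,0.075,0.075,0.075],"dx":[0.04,0.09,0.13,0.16,0.16],"dy":[0,0,0,0,0],"dz":[-0.01,-0.01,-0.01,-0.01,-0.01],"drx":[0,0,0,0,0],"dry":[0,0,0,0,0],"drz":[0,0,0,0,0]}'

```text
time: 21.05
eef_pos: [0.428, -0.2516, 0.1963]
ee_rot: [-3.141, -0.001, -2.887]
ft_force: [-0.3, 0.6, 0.2]
gripper_width: 0.0752
grip_force: 0.0
```

>>> run_rows --increments '{"aperture":[0.075,0.075],"dx":[0,0],"dy":[0,0],"dz":[0,0],"drx":[0,0],"dry":[0,0],"drz":[0,0]}'

```text
time: 21.25
eef_pos: [0.4319, -0.2513, 0.1958]
ee_rot: [-3.141, 0.001, -2.884]
ft_force: [0.1, -0.4, 0.1]
gripper_width: 0.0751
grip_force: 0.0
```

```bash
python3 - <<'E'
from h import *
s=arm.observe();a=arm.snapshot('scene');b=arm.snapshot('side');W=cam('wrist',s);w=arm.snapshot('wrist')
cv2.imwrite("pics/scene3.png",a[:,:,::-1]);cv2.imwrite("pics/side3.png",b[:,:,::-1]);cv2.imwrite("pics/w3.png",w[:,:,::-1])
A=cam('scene');B=cam('side')
for h,p in labels(a):
    t=min((tri(A,p.mean(0),B,q.mean(0)) for _,q in labels(b)),key=lambda t:t[1]);print(p.mean(0),t)
for h,p in labels(w):
    X=plane(W,p,.064)[:,:2]*1000;print("w",p.mean(0),cv2.minAreaRect(X.astype(np.float32)))
M=np.zeros((600,800,3),np.uint8)
M[:280,:640]=cv2.resize(b[190:260,290:450],None,fx=4,fy=4,interpolation=cv2.INTER_CUBIC)
M[280:600,:240]=cv2.resize(a[220:300,215:275],None,fx=4,fy=4,interpolation=cv2.INTER_CUBIC)
M[280:600,260:687]=cv2.resize(w,(427,320),interpolation=cv2.INTER_AREA)
cv2.imwrite("pics/m3.png",M[:,:,::-1])
E
```

```text
[428.9046 260.1569] (array([0.6402, 0.1876, 0.0522]), np.float64(0.0013149036134228248))
[235.9611 249.6317] (array([ 0.585 , -0.2108,  0.0629]), np.float64(0.00020389488396614882))
[368.3837 182.2286] (array([0.4295, 0.0892, 0.0523]), np.float64(0.0015414024833964634))
w [323.4182 414.431 ] ((574.1854248046875, -219.21749877929688), (46.77629470825195, 39.021217346191406), 13.834559440612793)
```

View pics/m3.png

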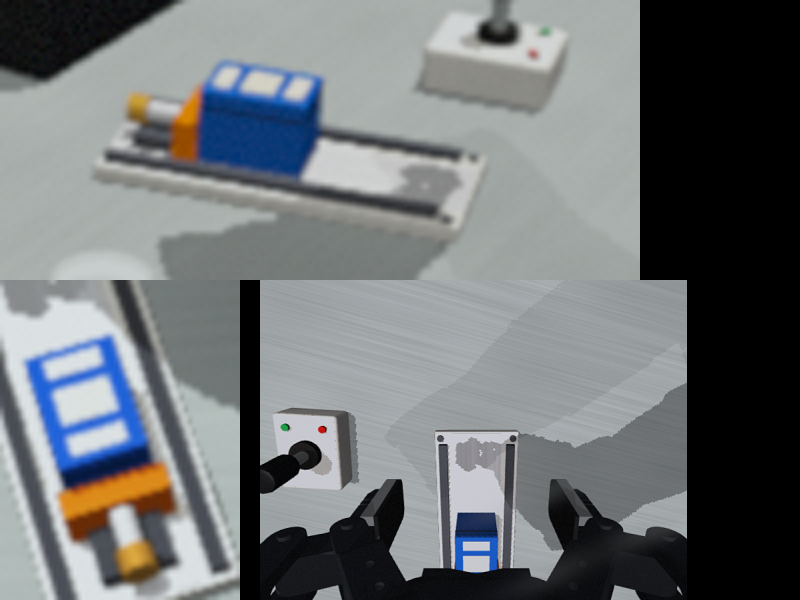

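The picture shows the cassette upright between the rails and flush against the orange stop. P1 and P3 are where they started. I'll do one quick numeric check of squareness before handing in.

```bash
python3 - <<'E'
from h import *
for n in('scene','side'):
    C=cam(n)
    for h,p in labels(cv2.imread(f"pics/{n}3.png")[:,:,::-1].copy()):
        X=plane(C,p,.064)[:,:2]
        if X[:,1].mean()<-.1: w,e=np.linalg.eigh(np.cov(X.T));print(n,X.mean(0),np.arctan(e[1,1]/e[0,1]))
w=cv2.imread("pics/w3.png");hsv=cv2.cvtColor(w,cv2.COLOR_BGR2HSV);b=cv2.inRange(hsv,(105,130,60),(125,255,255))[340:430,270:380]
s=arm.observe();W=cam('wrist',s);L=[];R=[]
for r in range(60,88): 
    c=np.nonzero(b[r])[0]; L.append([c[0]+270,r+340]);R.append([c[-1]+270,r+340])
for E in(L,R):
    P=plane(W,E,.064);print("edge yaw",np.arctan(np.polyfit(P[:,0],P[:,1],1)[0]))
E
```

```text
scene [ 0.5853 -0.2108] 0.22632220092888092
side [ 0.584  -0.2087] 0.4718627770791096
edge yaw 0.23742228413131425
edge yaw 0.2547721777734139
```

```bash
python3 - <<'E'
from h import *
w=cv2.imread("pics/w3.png")
c=cv2.resize(w[220:440,250:400],None,fx=2.7,fy=2.7,interpolation=cv2.INTER_CUBIC);cv2.imwrite("pics/m4.png",c)
s=arm.observe();W=cam('wrist',s)
g=cv2.cvtColor(w,cv2.COLOR_BGR2GRAY)
# dark rails: per row, dark runs near columns 266-285 and 360-385
for lo,hi in((258,290),(355,390)):
    P=[]
    for r in range(255,350):
        d=np.nonzero(g[r,lo:hi]<85)[0]
        if len(d)>4: P.append([lo+d.mean(),r])
    P=np.array(P);X=plane(W,P,.018);f=np.polyfit(X[:,0],X[:,1],1);print(len(P),"rail yaw",np.arctan(f[0]),"rms",np.std(X[:,1]-np.polyval(f,X[:,0])),X[0],X[-1])
hsv=cv2.cvtColor(w,cv2.COLOR_BGR2HSV);b=cv2.inRange(hsv,(105,130,60),(125,255,255))
# rear top edge of cassette (boundary dark side -> bright top): largest V jump per column
V=hsv[:,:,2].astype(int);P=[]
for u in range(300,350):
    v=365+np.argmax(np.diff(V[365:410,u]));P.append([u,v+.5])
X=plane(W,P,.064);f=np.polyfit(X[:,1],X[:,0],1);print("rear top edge yaw",-np.arctan(f[0]),X.mean(0))
E
```

```text
95 rail yaw 0.2586985699041426 rms 0.0001759837754859961 [ 0.4785 -0.2797  0.018 ] [ 0.559  -0.2583  0.018 ]
86 rail yaw 0.26770910333800463 rms 0.0003613098802426143 [ 0.4583 -0.2031  0.018 ] [ 0.5303 -0.1828  0.018 ]
rear top edge yaw 0.25792934256486033 [ 0.5513 -0.2196  0.064 ]
```

View pics/m4.png

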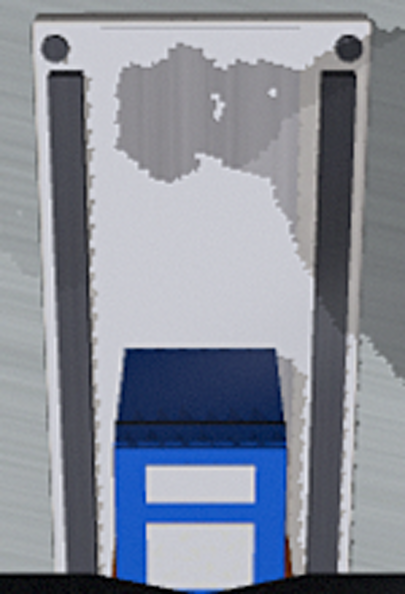

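The rear face of the cassette is square to the rails: 0.258 rad, against 0.259 and 0.268 for the two rails. It stands centred between them and touches the stop, so I'm handing in.

```bash
python3 -c "
from plant import arm
print(arm.finish_job())"
```

```text
the job is handed in; nothing more can be done
None
```

The job is handed in: the loaded cassette (about 0.48 kg) was slid gently along the bay and left upright and square against the stop, and the one empty cassette I lifted is back within about 1.5 mm of its spot.

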